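# Hook the parts tray out of the slot between the tiers

### The job

Take the wooden-handled hook, reach its steel end down inside the small parts tray just behind the tray's front wall, and drag the tray out along its slot until it sits snug against the metal stop strip, then keep pulling on it with about 10 newtons for a second to seat it. Pull gently: never load the tray with more than 15 newtons, and do not touch the tray or the tiers with the gripper. Then lift the hook out, leaving the tray against the stop, stand the hook upright on the bench where you found it and let go, without disturbing the other things on the bench.

Things in the scene. Friction and masses are not known exactly. Their poses are not given: they have to be found in the camera images.
- hook_grip (a point): Centre of the hook tool's wooden handle (84 mm along x, 28 wide, 44 high, standing on its flat base, so this point is 22 mm up). x points to the hook, z up. An 8 mm steel rod leaves the handle's front, rises to 72 mm above the base and runs level to 165 mm ahead, then turns down as the hook leg. 0.25 kg. Pull with the handle held mid-length, base some 6 mm off the bench, or it pitches.
- hook_tip (a point): Lowest point of the hook leg (round bar 8 mm thick, vertical): 165 mm ahead of the handle's centre, 10 mm above the level of the handle's base.
- tray: Loose parts tray (0.24 to 0.39 kg, slides at 1 to 5 N), 100 mm long (x), 74 wide, 30 high. Origin: bottom centre of the outer face of its front wall (the wall nearest the robot); x points into the tray. Front wall black, 6 mm thick, 30 high; others clear, 3 mm, 27 high; floor 3 mm. Empty pocket behind the front wall: x 6 to 40 mm, 68 wide, then a 25 mm high divider. Starts at x = 60 to 85 mm in the slot.
- plunger (a joint): Spring plunger (12 mm round, 12 mm above the bench) at the middle of the stop strip; value = depth pushed in, 0 = standing 5 mm proud of the strip, 0.005 = flush, when the tray is home against the strip. Spring 0.2 to 0.7 N, too weak to push the tray back. Noisy, so it does not tell the seating force.
- tiers: Fixed stacked clear organizer trays beside a slot 80 mm wide (y -40 to 40 mm), open above. Origin: centre of its mouth, on the bench; x runs 0 to 200 mm into it, away from the robot. Across it a clamped, rigid aluminium stop strip 12 mm thick, 76 wide, 24 high: its far face lies anywhere from x = 0 to 32 mm, not reported: feel for it. Tiers: right 60 wide, 50 high; left 120 wide, 50 high, 100 from x = 50, 150 from x = 90.
- ratchet: Bystander, leave alone: chrome socket wrench, 190 mm long, lying flat; origin on the bench under it.
- punch: Bystander, leave alone: yellow plastic stud punch, 160 x 30 x 24 mm, lying flat; origin on the bench under it.
- flashlight: Bystander, leave alone: aluminium flashlight, 150 mm long, 34 mm thick, lying; origin on the bench under it.
- hexholder: Bystander, leave alone: hex key holder, black plastic block 40 x 100 x 35 mm with steel keys up to 93 mm high; origin on the bench under it.
- socket: Bystander, leave alone: single steel socket, 30 mm across, 36 mm high, standing; origin on the bench under it.
- tape: Bystander, leave alone: closed tape measure, 70 x 40 x 60 mm high, standing; origin on the bench under it.
Mind the look-alikes: they are no part of the job. Of the things that look like the part that bears hook_grip, the larger one is meant. Leave any purple look-alike of the tray alone.

How it is judged:
By the outcome, as a careful person would: the job done as asked, in the order asked, and still so for the second after the job is handed in, with the robot touching nothing.
It also fails if it takes over 64 s, if anything falls off the work surface, if the arm or the gripper's body presses on something with over 40 N, if the wrist force passes 120 N, or if a joint passes its speed limit or range.

### The arm

A 6-joint arm with a two-finger parallel gripper is mounted at the origin on the work surface. World frame = base frame: x ahead of the robot, y to its left, z up, the work surface at z = 0. Lengths are in mm, angles in rad, forces in N, time in s.
With the tool pointing down it reaches from about 350 to 775 mm from the base axis. Payload 7.3 kg.
Tool frame: the origin (TCP) lies at the very end of the fingers, on their centre line; the grasp point (between the pads) lies 19 mm behind it; z points along the fingers, y is the line along which they close (so a half turn about z gives the same grasp; the last joint's range is limited). The gripper opens to 92 mm and grips with 3 to 60 N. Pads are 19 mm wide; open, the fingers measure 130 mm over their backs; the gripper's body (75 mm by 190 mm) begins 47 mm behind the grasp point.
Start: joints at [1.13, 0.342, 1.524, -0, 1.275, -0.146], TCP at [152.523, 502.376, 226.741] pointing down, gripper open.
Joint ranges: [-2.53, 2.53], [-0.77, 2.02], [0.04, 2.7], [-1, 4.14], [0.28, 2.66], [-3.11, 3.11]. Speed limits (rad/s): [2.57, 2.57, 3.14, 3.14, 3.14, 3.14].

### API

Orientations are given as [roll, pitch, yaw] about the fixed x, y, z axes, in that order (R = Rz(yaw) Ry(pitch) Rx(roll)).
In Python, from plant import bot gives the robot as it stands.
- The arm moves only by the tool jog_arm, never from a script. Its argument "targets" is a list of rows, each an object with "xyz": the shift along the tool's x, y, z as a fraction of full scale, a list of three; "spin": the turn about the tool's z as a fraction of full scale. In form: [{"xyz": [x, y, z], "spin": spin}, ...]. A call has exactly 10 rows; each row shifts and turns the commanded pose from where the row before left it, along the tool's axes as they then stand; what a row does not reach is not made up. Full scale, the value 1, is 80 mm for a shift and 0.1 rad for a turn. A row lasts 1/8 s, in which the tool goes at most 62.5 mm and 10.7 degrees, less where a joint would pass 70% of its speed; a pose out of reach is approached as far as the arm can. A call with a number of a shift or a turn outside -1 to 1 is refused whole. A call with a gripper value outside its range is refused whole. "gripper" is the opening in per cent of the stroke, from 0 (shut) to 100 (fully open), set as the call begins (left out, the last holds). The fingers move at their own pace and stop on an object; the grip force is fixed at half the most. Time passes only in rows, so rows that do not move let the fingers close, or fill a call up. It gives the time, the measured TCP pose, the force, the opening and the grip force at its end, in the units of the state.
- bot.get_obs(): the state, without advancing time (a new reading comes with each control period).
- bot.capture(name): name is "scene" or "top" or "wrist"; returns the picture (480x640x3 uint8, blue, green, red); there is no depth.
- bot.get_calibration(name): a dict with "vfov" (degrees; the focal length in pixels is half the picture's height over the tangent of half this angle, whatever the lens; pixels are square), "cx", "cy" (the principal point, pixels), "eye" and "rotation" of the camera in the world. Camera axes: x right, y down, z forward; pixel columns grow to the right and rows downward; lengths in mm; the calibration is good to about 2 mm. The wrist camera is an equidistant fisheye: a pixel r from the principal point sees the ray r / f radians off the axis. A picture is of the moment at which its call begins: read the wrist's pose just before it. get_calibration takes no time and is no camera call; for the wrist camera it gives the pose at the moment of the call.
- bot.close_job(): hands the job in; it is judged then, once.
The state is a dict: "time": time; "joint_positions": joint angles; "dq": joint speeds; "tau": joint torques, N m; "tool_pos": TCP position; "tcp_rot": TCP orientation; "contact_force": force on the tool from outside, world axes, zero at the start; "moment": the same for the moment, N m; "grip_width": finger opening in mm; "finger_force": force on a finger pad.
Only numpy, scipy, OpenCV 4.12 (cv2) and the standard library are available. Lean on these libraries where they do the work, as an engineer would, in place of code of your own. Each camera call takes 0.05 s, during which the arm holds its last target. There are 200 camera calls.

## Working session

There is one attempt and no reset: what is moved stays moved. The work goes in short steps, Python scripts to look and compute and a tool call to move; the robot and the scene stay as the last step left them, time stands still between calls to the robot, and variables do not carry over. Pictures are saved under pics/ and viewed, at most 10 in all, crops included, and the job is handed in when it is done.

Besides the shell and the picture viewer there is one more tool, called after "Request:" by a JSON object that holds its "fn" and its "kwargs". jog_arm: Moves the arm, as the interface text tells. Shift numbers are shares of 80 mm and turn numbers shares of 0.1 rad, none past 1 either way. Its arguments: {"type":"object","properties":{"targets":{"type":"array","items":{"type":"object","properties":{"xyz":{"type":"array","items":{"type":"number"}},"spin":{"type":"number"}}}},"gripper":{"type":"number"}},"required":["targets"]}

```bash
ls; mkdir -p pics
python3 - <<'E'
from plant import bot
import cv2
for n in("scene","top"):
    cv2.imwrite(f"pics/{n}0.png",bot.capture(n))
    c=bot.get_calibration(n);print(n,c)
print(bot.get_obs())
E
```

```text
pics
scene {'vfov': 47.652664730847526, 'cx': 328.3914715936325, 'cy': 243.52718168902564, 'eye': array([ 939.14127753, -786.99331419, 1041.77800063]), 'rotation': array([-2.40934013,  0.00671269,  0.46075678])}
top {'vfov': 51.75356292944284, 'cx': 322.4505308380086, 'cy': 244.74964883687116, 'eye': array([ 237.93381243,    4.06238339, 1381.69995485]), 'rotation': array([-2.92715364,  0.00325314, -1.58426973])}
{'time': 0.1, 'joint_positions': array([ 1.13003444e+00,  3.42684537e-01,  1.52489803e+00, -1.31745531e-05,
        1.27541420e+00, -1.46001170e-01]), 'dq': array([ 0.00131908, -0.00028796, -0.00202621,  0.00209065, -0.0012738 ,
        0.00062195]), 'tau': array([ 7.29347812e-04, -4.32004237e+01, -2.44698608e+01,  7.19218492e-02,
        5.24115062e-02, -2.19180288e-05]), 'tool_pos': array([152.34726773, 502.03601774, 226.10631134]), 'tcp_rot': array([-3.14020165e+00, -1.91808978e-04,  2.84683564e+00]), 'contact_force': array([ 0.12745122,  0.57642528, -0.68448212]), 'moment': array([-0.00380338,  0.00203362,  0.01208723]), 'finger_force': 0.0, 'grip_width': 91.76064562782994}
```

View pics/scene0.png

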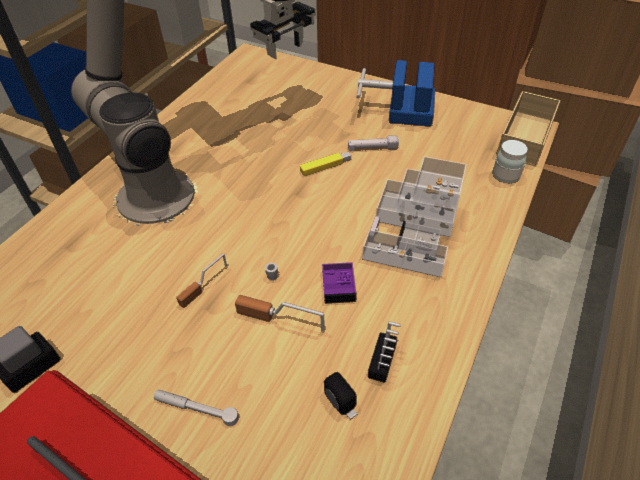

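View pics/top0.png

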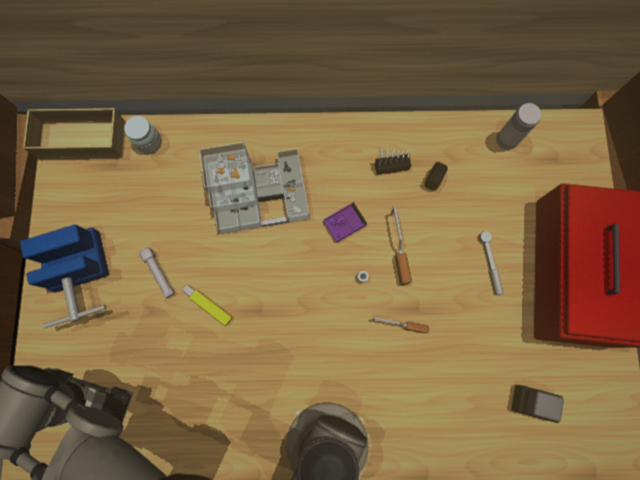

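The scene shows the large hook's handle at scene (254,308) and top (403,267), with its tip at about scene (323,325) and top (394,210). The tiers are at top (255,190), with the slot around (272,200). The smaller hook and the purple tray are decoys. Next: helpers and zoomed crops.

```bash
cat > h.py <<'E'
import numpy as np, cv2
from scipy.spatial.transform import Rotation as R
from plant import bot
def cam(n):
    c=bot.get_calibration(n); f=240/np.tan(np.radians(c['vfov']/2))
    return c, f, R.from_euler('xyz',c['rotation']).as_matrix()
def ray(n,u,v,C=None):
    c,f,M=C or cam(n); d=np.array([(u-c['cx'])/f,(v-c['cy'])/f,1.])
    if n=='wrist':
        r=np.hypot(d[0],d[1]); d=np.array([d[0]/r*np.sin(r),d[1]/r*np.sin(r),np.cos(r)]) if r>0 else d
    return c['eye'],M@d
def onz(n,u,v,z,C=None):
    e,d=ray(n,u,v,C); return (e+d*(z-e[2])/d[2])[:2].round(1)
def proj(n,p,C=None):
    c,f,M=C or cam(n); q=M.T@(np.array(p,float)-c['eye'])
    if n=='wrist':
        r=np.hypot(q[0],q[1]); t=np.arctan2(r,q[2]); return (c['cx']+f*t*q[0]/r, c['cy']+f*t*q[1]/r)
    return (c['cx']+f*q[0]/q[2], c['cy']+f*q[1]/q[2])
E
python3 - <<'E'
from h import *
im=cv2.imread('pics/top0.png'); s=cv2.imread('pics/scene0.png')
print('base',proj('top',(0,0,0)),proj('scene',(0,0,0)))
for n,g,roi in(('top',im,(380,235,425,300)),('scene',s,(225,285,285,330))):
    hsv=cv2.cvtColor(g,cv2.COLOR_BGR2HSV); x0,y0,x1,y1=roi
    # wooden handle: reddish, darker than the bench
    m=np.zeros(g.shape[:2],np.uint8); m[y0:y1,x0:x1]=cv2.inRange(hsv,(0,120,40),(13,255,200))[y0:y1,x0:x1]
    c=max(cv2.findContours(m,0,2)[0],key=cv2.contourArea); print(n,cv2.contourArea(c),cv2.minAreaRect(c))
    b=cv2.boxPoints(cv2.minAreaRect(c))
    for p in b: print(p, onz(n,*p,44), onz(n,*p,0))
print('tip top72',onz('top',393.5,210,72), 'scene',onz('scene',323,325,12))
a=cv2.resize(im[140:240,190:320],None,fx=4,fy=4,interpolation=cv2.INTER_CUBIC)
b=cv2.resize(s[150:280,355:475],None,fx=3.2,fy=3.2,interpolation=cv2.INTER_CUBIC)
o=np.zeros((420,800,3),np.uint8); o=np.zeros((500,800,3),np.uint8)
a=cv2.resize(a,(416,320)); o[:320,:416]=a; o[:416,416:800]=b[:416,:384]
cv2.imwrite('pics/crop1.png',o)
E
```

```text
base (np.float64(326.92930236065376), np.float64(445.19568964344126)) (np.float64(156.09898131426598), np.float64(195.108448315187))
top 11.0 ((403.11468505859375, 258.2156066894531), (10.440306663513184, 5.4596099853515625), 73.3007583618164)
[399. 254.] [ 500.2 -206. ] [ 508.9 -212.9]
[404.22937 252.43121] [ 504.4 -220.6] [ 513.2 -228. ]
[407.22937 262.4312 ] [ 476.3 -227.5] [ 484.2 -235.1]
[402. 264.] [ 472.2 -212.9] [ 479.9 -220.1]
scene 576.5 ((253.52828979492188, 307.65093994140625), (38.73567199707031, 18.818395614624023), 15.945395469665527)
[232.32076 311.37738] [ 432.6 -262. ] [ 410.3 -238.8]
[237.49055 293.28302] [ 415.7 -214.6] [ 392.6 -189.4]
[274.73584 303.9245 ] [ 507.1 -202.9] [ 488.1 -177.1]
[269.56604 322.01886] [ 521.4 -249.8] [ 502.9 -226.1]
tip top72 [ 618.2 -192.2] scene [ 619.8 -186.5]
```

View pics/crop1.png

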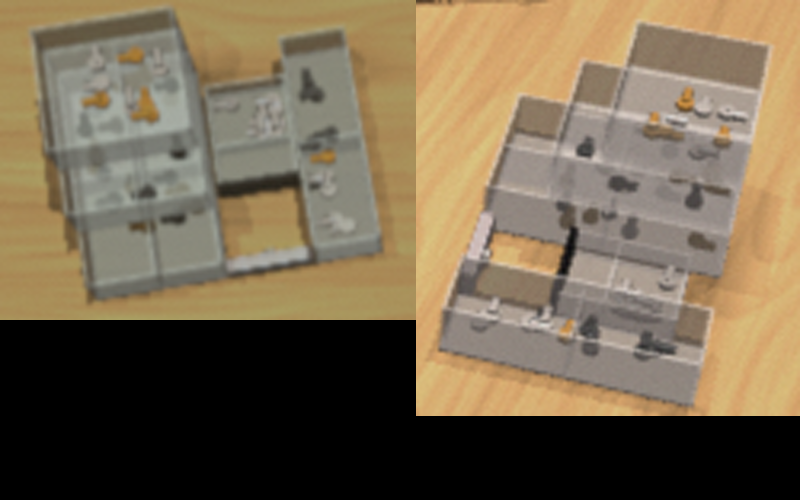

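Run:
```python
from h import *
def tri(a,b):
    e1,d1=ray('top',*a);e2,d2=ray('scene',*b);d1=d1/np.linalg.norm(d1);d2=d2/np.linalg.norm(d2)
    A=np.c_[d1,-d2];t=np.linalg.lstsq(A,e2-e1,rcond=None)[0];p,q=e1+t[0]*d1,e2+t[1]*d2;return ((p+q)/2).round(1),np.linalg.norm(p-q).round(1)
C=lambda u,v:(190+u/3.2,140+v/3.2)
D=lambda u,v:(355+(u-416)/3.2,150+v/3.2)
print('strip L/R top',onz('top',*C(228,262),24),onz('top',*C(308,250),24))
print('black top L/R',onz('top',*C(219,185),30),onz('top',*C(299,177),30))
print('mouth L,R z50',onz('top',*C(90,290),50),onz('top',*C(380,248),50), 'right tier back R',onz('top',*C(345,32),50))
print('tri mouth R tier corner front top', tri(C(380,248),D(442,322)))
print('hook tip/bend',tri((393.5,210),(322,318)))
im=cv2.imread('pics/top0.png');hsv=cv2.cvtColor(im,cv2.COLOR_BGR2HSV)
m=np.zeros(im.shape[:2],np.uint8);r=np.s_[245:292,390:416]
m[r]=cv2.inRange(hsv,(0,100,0),(18,255,150))[r]
c=max(cv2.findContours(m,0,2)[0],key=cv2.contourArea);rc=cv2.minAreaRect(c);print(cv2.contourArea(c),rc)
for p in cv2.boxPoints(rc):print(onz('top',*p,44))
print('centre',onz('top',*rc[0],44))
print(bot.get_calibration('wrist'))
```

```text
strip L/R top [602.6 177.3] [612.6 106.3]
black top L/R [672.1 185.5] [678.6 114.1]
mouth L,R z50 [572.2 293.3] [606.3  41.6] right tier back R [807.8  71.6]
tri mouth R tier corner front top (array([614.1,  43.2,  26.3]), np.float64(2.9))
hook tip/bend (array([ 623.1, -195.3,   53.7]), np.float64(1.1))
427.0 ((400.8654479980469, 266.8269348144531), (38.04652786254883, 15.885404586791992), 78.69007110595703)
[ 512.6 -179.9]
[ 520.8 -223.3]
[ 416.9 -238.5]
[ 408.9 -195.8]
centre [ 464.4 -209.4]
{'vfov': 65.70646984690485, 'cx': 317.6183146326904, 'cy': 235.84453168956873, 'eye': array([ 85.49803726, 522.94546702, 385.62926264]), 'rotation': array([2.87726740e+00, 1.25716303e-03, 1.27531082e+00])}
```

```bash
cat >> h.py <<'E'
def plan(tx,ty,tz,yaw,rows=10):
    o=bot.get_obs(); p=o['tool_pos']; y=o['tcp_rot'][2]; d=np.array([tx,ty,tz])-p
    dy=(yaw-y+np.pi)%(2*np.pi)-np.pi
    print('tcp',p.round(1),o['tcp_rot'].round(3),'d',d.round(1),'dyaw',round(dy,3),'spin/row',round(-dy/rows/.1,3))
    for i in range(rows if abs(dy)>.02 else 1):
        a=y+dy*i/rows; c,s=np.cos(a),np.sin(a)
        v=d/rows/80; print(np.round([c*v[0]+s*v[1], s*v[0]-c*v[1], -v[2]],3).tolist())
E
python3 - <<'E'
from h import *
plan(560,150,226,np.pi+.14)
E
```

```text
tcp [152.3 502.  226.1] [-3.14  -0.     2.847] d [ 4.077e+02 -3.520e+02 -1.000e-01] dyaw 0.435 spin/row -0.435
[-0.615, -0.273, 0.0]
[-0.603, -0.3, 0.0]
[-0.589, -0.325, 0.0]
[-0.575, -0.351, 0.0]
[-0.559, -0.375, 0.0]
[-0.542, -0.399, 0.0]
[-0.524, -0.423, 0.0]
[-0.505, -0.445, 0.0]
[-0.486, -0.466, 0.0]
[-0.465, -0.487, 0.0]
```

Request:
{"fn": "jog_arm", "kwargs": {"targets": [{"xyz": [-0.61,-0.27,0],"spin": -0.44},{"xyz": [-0.6,-0.3,0],"spin": -0.44},{"xyz": [-0.59,-0.33,0],"spin": -0.44},{"xyz": [-0.57,-0.35,0],"spin": -0.44},{"xyz": [-0.56,-0.37,0],"spin": -0.44},{"xyz": [-0.54,-0.4,0],"spin": -0.43},{"xyz": [-0.52,-0.42,0],"spin": -0.43},{"xyz": [-0.5,-0.45,0],"spin": -0.43},{"xyz": [-0.49,-0.47,0],"spin": -0.43},{"xyz": [-0.46,-0.49,0],"spin": -0.43}]}}

```text
time: 1.35
tool_pos: [559.9, 149.3, 226.3]
tcp_rot: [3.141, -0.001, -3.0]
contact_force: [-0.2, 1.0, -0.5]
grip_width: 92.0
finger_force: 0.0
```

Run:
```python
from h import *
import pickle
print(bot.get_obs()['time'],bot.get_obs()['dq'].round(3))
pickle.dump(bot.get_calibration('wrist'),open('w1.pkl','wb'))
cv2.imwrite('pics/w1.png',bot.capture('wrist'))
print(bot.get_calibration('wrist')['eye'])
plan(464,-215,150,np.pi+.14)
```

```text
1.35 [-0.589  0.42  -0.662  0.003  0.24  -0.93 ]
[494.6265316  135.55971455 385.1807345 ]
tcp [564.3 144.5 225.8] [-3.139e+00  2.000e-03 -3.002e+00] d [-100.3 -359.5  -75.8] dyaw 0.0 spin/row -0.0
[0.187, -0.428, 0.095]
```

View pics/w1.png

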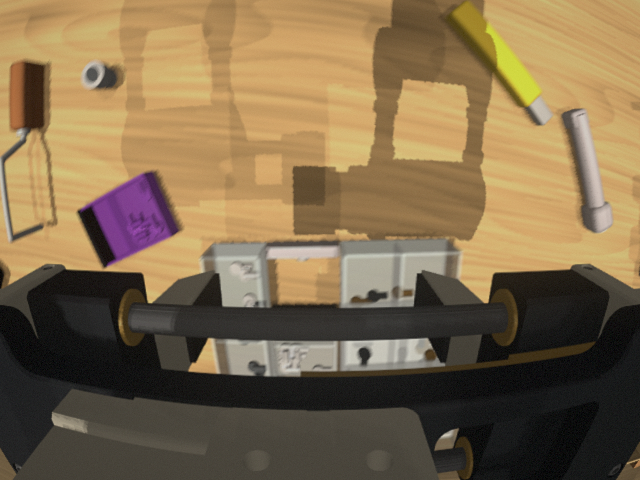

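The wrist view shows the strip at about (270–340,252), the tier front edge at v≈243 (205–460), and the black tray wall hidden behind the gripper bar. The hook handle is at (28,95) and the hook bend at (12,238).

Run:
```python
from h import *
import pickle
c=pickle.load(open('w1.pkl','rb'));C=(c,240/np.tan(np.radians(c['vfov']/2)),R.from_euler('xyz',c['rotation']).as_matrix())
for n,u,v,z in [('strip near L(robot right)',268,246,24),('strip near R',341,243,24),('far a',270,259,24),('far b',340,257,24),('tier R corner',203,243,50),('tier L corner',461,238,50),('slot edge R',266,242,50),('slot edge L',341,239,50)]:
    print(n,onz('wrist',u,v,z,C))
im=cv2.imread('pics/w1.png');hsv=cv2.cvtColor(im,cv2.COLOR_BGR2HSV)
m=np.zeros(im.shape[:2],np.uint8);r=np.s_[50:140,0:60]
m[r]=cv2.inRange(hsv,(0,120,0),(14,255,190))[r]
k=max(cv2.findContours(m,0,2)[0],key=cv2.contourArea);rc=cv2.minAreaRect(k);print(cv2.contourArea(k),rc)
for p in cv2.boxPoints(rc):print(p,onz('wrist',*p,44,C))
print('ctr',onz('wrist',*rc[0],44,C),'bend',onz('wrist',11,236,68,C),'tip?',onz('wrist',43,225,10,C))
```

```text
strip near L(robot right) [605.3 104.8]
strip near R [591.7 178.1]
far a [619.  108.3]
far b [606.6 179.4]
tier R corner [603.4  43.2]
tier L corner [562.9 293. ]
slot edge R [593.4 105. ]
slot edge L [580.5 174.7]
1999.0 ((26.5, 95.0), (68.0, 33.0), 90.0)
[10. 61.] [ 421.  -237.8]
[43. 61.] [ 425.7 -177.7]
[ 43. 129.] [ 503.3 -166.2]
[ 10. 129.] [ 503.8 -224.9]
ctr [ 464.1 -199. ] bend [ 626.  -201.1] tip? [ 626.3 -195.9]
```

Request:
{"fn": "jog_arm", "kwargs": {"targets": [{"xyz": [0.18,-0.43,0],"spin": 0},{"xyz": [0.18,-0.43,0],"spin": 0},{"xyz": [0.18,-0.43,0],"spin": 0},{"xyz": [0.18,-0.43,0],"spin": 0},{"xyz": [0.18,-0.43,0],"spin": 0},{"xyz": [0.18,-0.43,0],"spin": 0},{"xyz": [0.18,-0.43,0],"spin": 0},{"xyz": [0.18,-0.43,0],"spin": 0},{"xyz": [0.18,-0.43,0],"spin": 0},{"xyz": [0.0,-0.2,0],"spin": 0}]}}

```text
time: 2.65
tool_pos: [475.4, -191.1, 226.4]
tcp_rot: [3.141, -0.001, -3.004]
contact_force: [0.7, -0.5, -0.5]
grip_width: 91.2
finger_force: 0.0
```

Run:
```python
from h import *
import pickle
c=bot.get_calibration('wrist');pickle.dump(c,open('w2.pkl','wb'))
im=bot.capture('wrist');cv2.imwrite('pics/w2.png',im)
print(bot.get_obs()['tool_pos'],bot.get_obs()['tcp_rot'])
```

```text
[ 476.20694685 -192.23803869  226.44797453] [-3.14097011e+00  2.95263307e-05 -3.00367536e+00]
```

View pics/w2.png

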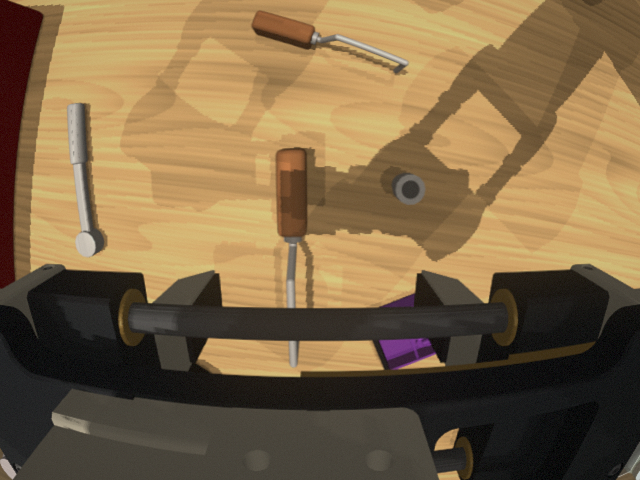

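The handle spans (277–307, 148–237), and the rod runs straight down the image to the bend at (293,365).

Run:
```python
from h import *
import pickle
c=pickle.load(open('w2.pkl','rb'));C=(c,240/np.tan(np.radians(c['vfov']/2)),R.from_euler('xyz',c['rotation']).as_matrix())
im=cv2.imread('pics/w2.png');hsv=cv2.cvtColor(im,cv2.COLOR_BGR2HSV)
m=np.zeros(im.shape[:2],np.uint8);r=np.s_[140:245,265:320]
m[r]=cv2.inRange(hsv,(0,125,0),(14,255,200))[r]
k=max(cv2.findContours(m,0,2)[0],key=cv2.contourArea);print(cv2.contourArea(k),cv2.boundingRect(k))
M=m>0
for v in (165,180,195,210,222):
    x=np.where(M[v])[0];a,b=onz('wrist',x.min(),v,44,C),onz('wrist',x.max()+1,v,44,C);print(v,x.min(),x.max(),a,b,((a+b)/2).round(1),np.linalg.norm(a-b).round(1))
ys=np.where(M.any(1))[0];print('ends',ys.min(),ys.max(),onz('wrist',292,ys.min(),44,C),onz('wrist',292,ys.max()+1,44,C))
print('bend end',onz('wrist',293.5,365,72,C), onz('wrist',293.5,365,10,C))
print('rod start',onz('wrist',293,240,30,C), 'rod mid', onz('wrist',292,300,76,C))
```

```text
2338.5 (276, 149, 32, 88)
165 277 305 [ 435.9 -234. ] [ 432.5 -207.5] [ 434.2 -220.8] 26.7
180 277 304 [ 449.8 -232.3] [ 446.4 -206.6] [ 448.1 -219.4] 25.9
195 277 304 [ 463.8 -230.6] [ 460.4 -204.7] [ 462.1 -217.6] 26.1
210 278 305 [ 477.9 -228.1] [ 474.4 -201.9] [ 476.2 -215. ] 26.4
222 278 305 [ 489.4 -226.8] [ 485.8 -200.4] [ 487.6 -213.6] 26.6
ends 149 236 [ 419.5 -222.1] [ 502.2 -211.8]
bend end [ 627.8 -194.4] [ 671.6 -193.2]
rod start [ 509.1 -210.9] rod mid [ 552.8 -203.8]
```

Request:
{"fn": "jog_arm", "kwargs": {"targets": [{"xyz": [0.12,-0.14,0.2],"spin": 0},{"xyz": [0.11,-0.14,0.4],"spin": 0},{"xyz": [0,0,0.5],"spin": 0},{"xyz": [0,0,0.5],"spin": 0},{"xyz": [0,0,0.5],"spin": 0},{"xyz": [0,0,0.3],"spin": 0},{"xyz": [0,0,0.2],"spin": 0},{"xyz": [0,0,0.05],"spin": 0},{"xyz": [0,0,0],"spin": 0},{"xyz": [0,0,0],"spin": 0}]}}

```text
time: 3.95
tool_pos: [461.6, -214.6, 15.4]
tcp_rot: [-3.141, 0.001, -3.001]
contact_force: [-0.5, 0.1, -0.2]
grip_width: 91.8
finger_force: 0.0
```

Request:
{"fn": "jog_arm", "kwargs": {"gripper": 0, "targets": [{"xyz": [0,-0.03,0.01],"spin": 0.04},{"xyz": [0,0,0],"spin": 0},{"xyz": [0,0,0],"spin": 0},{"xyz": [0,0,0],"spin": 0},{"xyz": [0,0,0],"spin": 0},{"xyz": [0,0,0],"spin": 0},{"xyz": [0,0,0],"spin": 0},{"xyz": [0,0,0],"spin": 0},{"xyz": [0,0,0],"spin": 0},{"xyz": [0,0,0],"spin": 0}]}}

```text
time: 5.2
tool_pos: [461.4, -217.0, 13.9]
tcp_rot: [3.142, 0.0, -3.005]
contact_force: [-0.3, -1.9, 0.2]
grip_width: 27.8
finger_force: 30.0
```

Request:
{"fn": "jog_arm", "kwargs": {"targets": [{"xyz": [0,0,-0.3],"spin": 0},{"xyz": [0,0,-0.4],"spin": 0},{"xyz": [0,0,-0.42],"spin": 0},{"xyz": [-0.2,0.4,0],"spin": 0},{"xyz": [-0.2,0.6,0],"spin": 0},{"xyz": [-0.2,0.65,0],"spin": -0.1},{"xyz": [-0.2,0.65,0],"spin": 0},{"xyz": [-0.2,0.65,0],"spin": 0},{"xyz": [-0.2,0.65,0],"spin": 0},{"xyz": [-0.24,0.58,0],"spin": 0}]}}

```text
time: 6.45
tool_pos: [527.3, 132.3, 103.1]
tcp_rot: [3.141, -0.001, -2.995]
contact_force: [1.2, -0.7, -2.0]
grip_width: 27.9
finger_force: 30.0
```

Run:
```python
from h import *
for i in range(5): bot.capture('top')
o=bot.get_obs();print({k:o[k] for k in('time','tool_pos','tcp_rot','contact_force','moment','finger_force')})
t=bot.capture('top');s=bot.capture('scene');cv2.imwrite('pics/t3.png',t);cv2.imwrite('pics/s3.png',s)
a=cv2.resize(t[140:240,190:320],(416,320),interpolation=cv2.INTER_CUBIC)
b=cv2.resize(s[130:270,355:475],(384,448),interpolation=cv2.INTER_CUBIC)
q=np.zeros((450,800,3),np.uint8);q[:320,:416]=a;q[:448,416:]=b;cv2.imwrite('pics/crop3.png',q)
y=o['tcp_rot'][2]+np.pi;p=o['tool_pos'];tip=p+[165*np.cos(y),165*np.sin(y),-4]
print('tip est',tip,proj('top',tip),proj('scene',tip))
plan(530,130,104,np.pi+.148)
```

```text
{'time': 6.7, 'tool_pos': array([527.23943358, 130.06081777, 102.93856438]), 'tcp_rot': array([-3.14139114e+00, -1.71486224e-03, -2.99471034e+00]), 'contact_force': array([-0.54921748, -0.12512935, -3.00496356]), 'moment': array([-0.03984481,  0.05644885,  0.03194497]), 'finger_force': 29.991619884967804}
tip est [690.46274205 154.20934928  98.93856438] (np.float64(266.7111679183751), np.float64(183.50676809442095)) (np.float64(410.4842134294278), np.float64(211.13119135913854))
tcp [527.5 129.2 103.2] [-3.141e+00 -1.000e-03 -2.997e+00] d [2.5 0.8 0.8] dyaw 0.003 spin/row -0.003
[-0.003, 0.001, -0.001]
```

View pics/crop3.png

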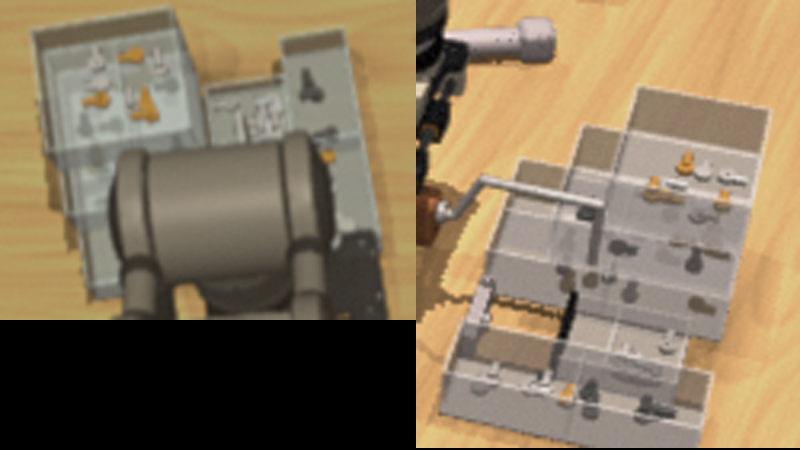

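The scene crop shows the hook tip at crop (597,262), scene (411.6,211.9), which matches the predicted (410.5,211.1). The black wall runs from crop (577,290) to (563,372), and the top view is blocked by the arm.

Run:
```python
from h import *
im=cv2.imread('pics/s3.png');g=im.max(2)
D=lambda u,v:(355+(u-416)/3.2,130+v/3.2)
# darkest pixels around the wall
m=np.zeros(g.shape,np.uint8);r=np.s_[218:250,395:412];m[r]=(g[r]<60)*255
for v in range(218,250,2):
    x=np.where(m[v])[0]
    if len(x):print(v,x.min(),x.max(),'R edge z30',onz('scene',x.max()+1,v,30),'L edge z30',onz('scene',x.min(),v,30))
print('pocket centre now expected tip low',proj('scene',(690.5,154.2,16)), 'lateral line centre x=82',proj('scene',(591+82*.989,139+82*.147,30)))
print('strip ends z24', onz('scene',*D(490,279),24), onz('scene',*D(474,322),24))
print('tier R front corner z50',onz('scene',*D(457,338),50),'R back',onz('scene',*D(712,374),50))
```

```text
222 403 404 R edge z30 [673.7 179.2] L edge z30 [669.  176.9]
224 403 404 R edge z30 [676.3 172.4] L edge z30 [671.6 170.2]
226 402 404 R edge z30 [678.9 165.7] L edge z30 [671.9 162.3]
228 401 403 R edge z30 [679.1 157.9] L edge z30 [672.2 154.6]
230 401 402 R edge z30 [679.4 150.2] L edge z30 [674.8 148. ]
232 400 402 R edge z30 [681.9 143.6] L edge z30 [675.1 140.3]
234 400 401 R edge z30 [682.2 136. ] L edge z30 [677.6 133.8]
pocket centre now expected tip low (np.float64(407.0945067910109), np.float64(234.09991922087565)) lateral line centre x=82 (np.float64(400.4602771706311), np.float64(228.8763548335516))
strip ends z24 [602.3 170.5] [609.7 120. ]
tier R front corner z50 [613.   75.4] R back [802.3 126.3]
```

Request:
{"fn": "jog_arm", "kwargs": {"targets": [{"xyz": [-0.05,0.01,0],"spin": 0},{"xyz": [0,0,0.15],"spin": 0},{"xyz": [0,0,0.2],"spin": 0},{"xyz": [0,0,0.2],"spin": 0},{"xyz": [0,0,0.2],"spin": 0},{"xyz": [0,0,0.15],"spin": 0},{"xyz": [0,0,0.1],"spin": 0},{"xyz": [0,0,0.04],"spin": 0},{"xyz": [0,0,0],"spin": 0},{"xyz": [0,0,0],"spin": 0}]}}

```text
time: 8.05
tool_pos: [532.2, 131.8, 20.8]
tcp_rot: [3.142, 0.001, -2.995]
contact_force: [0.7, -0.4, -2.5]
grip_width: 27.8
finger_force: 30.0
```

Run:
```python
from h import *
o=bot.get_obs();print({k:o[k] for k in('time','tool_pos','tcp_rot','contact_force','moment','finger_force')})
F=[]
s=bot.capture('scene');cv2.imwrite('pics/s4.png',s)
for i in range(6): bot.capture('top');F.append(bot.get_obs()['contact_force'])
print(np.array(F).round(2))
cv2.imwrite('pics/crop4.png',cv2.resize(s[180:270,355:475],(800,600),interpolation=cv2.INTER_CUBIC))
```

```text
{'time': 8.05, 'tool_pos': array([532.18384549, 131.79322034,  20.8248741 ]), 'tcp_rot': array([ 3.14155206e+00,  1.10071881e-03, -2.99535756e+00]), 'contact_force': array([ 0.72161094, -0.38439585, -2.46524146]), 'moment': array([-0.00383291,  0.10877625,  0.02116947]), 'finger_force': 29.991695880889893}
[[-0.43  0.14 -2.48]
 [-0.01 -0.1  -2.72]
 [-0.35  0.75 -2.33]
 [ 0.22 -0.17 -2.29]
 [-0.46  0.54 -2.77]
 [ 0.45 -0.06 -2.98]]
```

View pics/crop4.png

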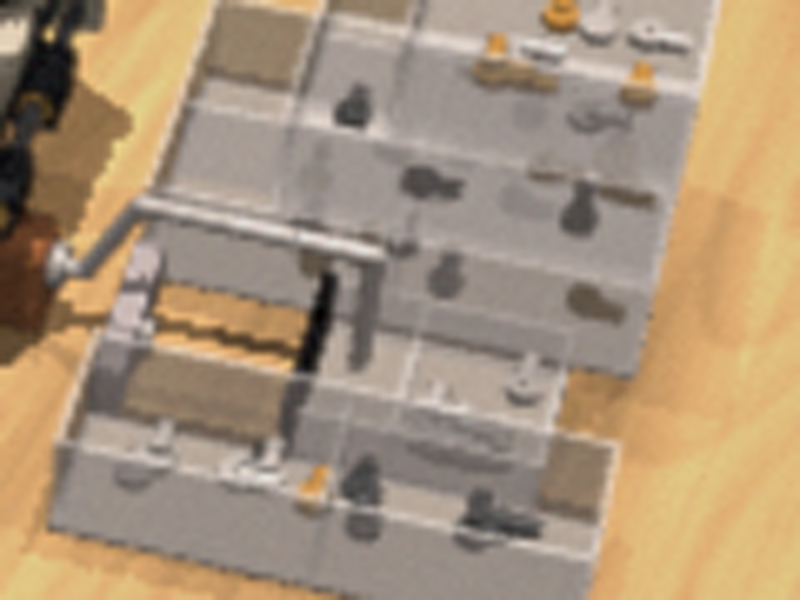

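The leg sits in the pocket at crop (362,360), between the black wall (x≈318) and the divider (x≈405). Pulling gently along tool +x.

Request:
{"fn": "jog_arm", "kwargs": {"targets": [{"xyz": [0.025,0,0],"spin": 0},{"xyz": [0.025,0,0],"spin": 0},{"xyz": [0.025,0,0],"spin": 0},{"xyz": [0.025,0,0],"spin": 0},{"xyz": [0.025,0,0],"spin": 0},{"xyz": [0.025,0,0],"spin": 0},{"xyz": [0.025,0,0],"spin": 0},{"xyz": [0.025,0,0],"spin": 0},{"xyz": [0.025,0,0],"spin": 0},{"xyz": [0.025,0,0],"spin": 0}]}}

```text
time: 9.65
tool_pos: [512.0, 128.8, 20.4]
tcp_rot: [3.142, 0.0, -2.995]
contact_force: [1.4, -0.5, -2.5]
grip_width: 28.0
finger_force: 30.0
```

Request:
{"fn": "jog_arm", "kwargs": {"targets": [{"xyz": [0.025,0,0],"spin": 0},{"xyz": [0.025,0,0],"spin": 0},{"xyz": [0.025,0,0],"spin": 0},{"xyz": [0.025,0,0],"spin": 0},{"xyz": [0.025,0,0],"spin": 0},{"xyz": [0.025,0,0],"spin": 0},{"xyz": [0.025,0,0],"spin": 0},{"xyz": [0.025,0,0],"spin": 0},{"xyz": [0.025,0,0],"spin": 0},{"xyz": [0.025,0,0],"spin": 0}]}}

```text
time: 10.9
tool_pos: [492.1, 125.9, 20.3]
tcp_rot: [3.142, 0.0, -2.995]
contact_force: [1.5, 0.4, -2.3]
grip_width: 28.2
finger_force: 30.0
```

Request:
{"fn": "jog_arm", "kwargs": {"targets": [{"xyz": [0.025,0,0],"spin": 0},{"xyz": [0.025,0,0],"spin": 0},{"xyz": [0.025,0,0],"spin": 0},{"xyz": [0.025,0,0],"spin": 0},{"xyz": [0.025,0,0],"spin": 0},{"xyz": [0.025,0,0],"spin": 0},{"xyz": [0.025,0,0],"spin": 0},{"xyz": [0.025,0,0],"spin": 0},{"xyz": [0,0,0],"spin": 0},{"xyz": [0,0,0],"spin": 0}]}}

```text
time: 12.15
tool_pos: [476.1, 123.5, 20.2]
tcp_rot: [3.141, -0.001, -2.995]
contact_force: [-0.5, -0.2, -2.6]
grip_width: 27.7
finger_force: 30.0
```

Run:
```python
from h import *
s=bot.capture('scene');cv2.imwrite('pics/s5.png',s)
o=bot.get_obs();print(o.keys(),o['tool_pos'],o['contact_force'])
cv2.imwrite('pics/crop5.png',cv2.resize(s[180:270,345:465],(800,600),interpolation=cv2.INTER_CUBIC))
```

```text
dict_keys(['time', 'joint_positions', 'dq', 'tau', 'tool_pos', 'tcp_rot', 'contact_force', 'moment', 'finger_force', 'grip_width']) [476.04685622 123.54432813  20.21326411] [-1.08048439 -0.42405042 -2.5528813 ]
```

View pics/crop5.png

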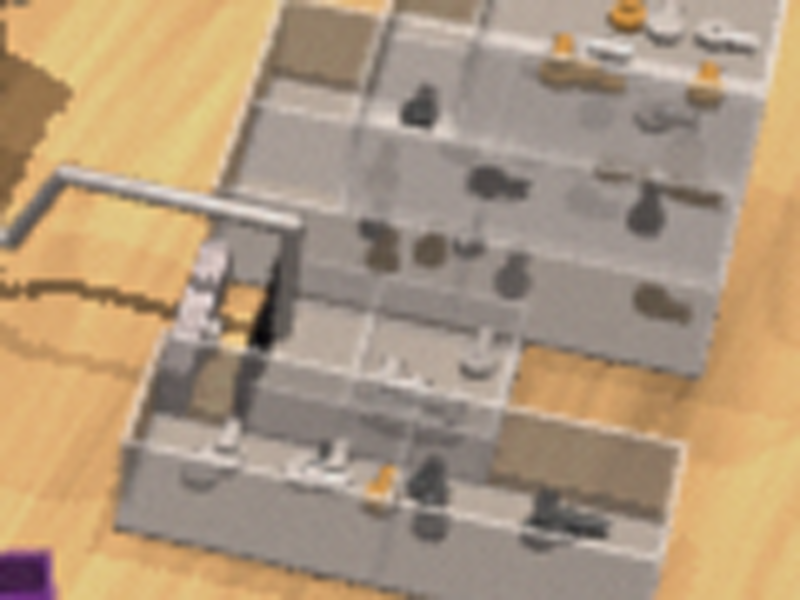

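The tray has followed: the wall is now at crop x≈270 and the strip's far edge at x≈225, leaving a gap of about 15 mm. Now slower.

Request:
{"fn": "jog_arm", "kwargs": {"targets": [{"xyz": [0.0125,0,0],"spin": 0},{"xyz": [0.0125,0,0],"spin": 0},{"xyz": [0.0125,0,0],"spin": 0},{"xyz": [0.0125,0,0],"spin": 0},{"xyz": [0.0125,0,0],"spin": 0},{"xyz": [0.0125,0,0],"spin": 0},{"xyz": [0.0125,0,0],"spin": 0},{"xyz": [0.0125,0,0],"spin": 0},{"xyz": [0.0125,0,0],"spin": 0},{"xyz": [0,0,0],"spin": 0}]}}

```text
time: 13.45
tool_pos: [467.3, 122.2, 20.3]
tcp_rot: [3.142, -0.0, -2.995]
contact_force: [0.6, 0.1, -3.7]
grip_width: 27.3
finger_force: 30.0
```

Request:
{"fn": "jog_arm", "kwargs": {"targets": [{"xyz": [0.005,0,0],"spin": 0},{"xyz": [0.005,0,0],"spin": 0},{"xyz": [0.005,0,0],"spin": 0},{"xyz": [0.005,0,0],"spin": 0},{"xyz": [0.005,0,0],"spin": 0},{"xyz": [0.005,0,0],"spin": 0},{"xyz": [0.005,0,0],"spin": 0},{"xyz": [0.005,0,0],"spin": 0},{"xyz": [0.005,0,0],"spin": 0},{"xyz": [0.005,0,0],"spin": 0}]}}

```text
time: 14.7
tool_pos: [463.5, 121.7, 20.3]
tcp_rot: [3.142, 0.0, -2.995]
contact_force: [1.1, -0.3, -2.5]
grip_width: 27.9
finger_force: 30.0
```

Request:
{"fn": "jog_arm", "kwargs": {"targets": [{"xyz": [0.001,0,0],"spin": 0},{"xyz": [0.001,0,0],"spin": 0},{"xyz": [0.001,0,0],"spin": 0},{"xyz": [0.001,0,0],"spin": 0},{"xyz": [0.001,0,0],"spin": 0},{"xyz": [0.001,0,0],"spin": 0},{"xyz": [0.001,0,0],"spin": 0},{"xyz": [0.001,0,0],"spin": 0},{"xyz": [0,0,0],"spin": 0},{"xyz": [0,0,0],"spin": 0}]}}

```text
time: 15.95
tool_pos: [462.9, 121.6, 20.3]
tcp_rot: [3.142, -0.0, -2.995]
contact_force: [1.4, 1.0, -3.3]
grip_width: 28.0
finger_force: 30.0
```

```bash
cat > f.py <<'E'
from h import *
s=bot.capture('scene')
F=[bot.get_obs()['contact_force']]
for i in range(3): bot.capture('scene');F.append(bot.get_obs()['contact_force'])
o=bot.get_obs();print(o['time'],o['tool_pos'].round(2),np.array(F).mean(0).round(2))
cv2.imwrite('pics/last.png',s)
for v in range(216,238,2): # profile across strip/gap/wall
    print(v,''.join('#' if x<60 else '+' if x<110 else '.' if x<170 else ' ' for x in s[v,365:400].max(1)))
E
python3 f.py
```

```text
16.15 [462.88 121.58  20.33] [ 1.1  -0.22 -2.87]
216               ...+++...............
218               ..++++...............
220               +.++++...............
222         .....++#+++................
224 ..          +++#+++................
226 .......    .+###+++.       ... ....
228             .###++.            .   
230           ..+##+.             .    
232     ......++++..              . .  
234    ......++++++.......             
236    .+++.+++++....................
```

Request:
{"fn": "jog_arm", "kwargs": {"targets": [{"xyz": [0.001,0,0],"spin": 0},{"xyz": [0.001,0,0],"spin": 0},{"xyz": [0.001,0,0],"spin": 0},{"xyz": [0.001,0,0],"spin": 0},{"xyz": [0.001,0,0],"spin": 0},{"xyz": [0.001,0,0],"spin": 0},{"xyz": [0.001,0,0],"spin": 0},{"xyz": [0.001,0,0],"spin": 0},{"xyz": [0,0,0],"spin": 0},{"xyz": [0,0,0],"spin": 0}]}}

```text
time: 17.4
tool_pos: [462.3, 121.5, 20.3]
tcp_rot: [3.142, 0.0, -2.995]
contact_force: [1.9, -0.3, -2.4]
grip_width: 27.9
finger_force: 30.0
```

Request:
{"fn": "jog_arm", "kwargs": {"targets": [{"xyz": [0.001,0,0],"spin": 0},{"xyz": [0.001,0,0],"spin": 0},{"xyz": [0.001,0,0],"spin": 0},{"xyz": [0.001,0,0],"spin": 0},{"xyz": [0.001,0,0],"spin": 0},{"xyz": [0.001,0,0],"spin": 0},{"xyz": [0.001,0,0],"spin": 0},{"xyz": [0.001,0,0],"spin": 0},{"xyz": [0.001,0,0],"spin": 0},{"xyz": [0,0,0],"spin": 0}]}}

```text
time: 18.65
tool_pos: [461.5, 121.4, 20.3]
tcp_rot: [3.142, 0.0, -2.995]
contact_force: [1.6, 0.2, -2.4]
grip_width: 27.4
finger_force: 30.0
```

Request:
{"fn": "jog_arm", "kwargs": {"targets": [{"xyz": [0.001,0,0],"spin": 0},{"xyz": [0.001,0,0],"spin": 0},{"xyz": [0.001,0,0],"spin": 0},{"xyz": [0.001,0,0],"spin": 0},{"xyz": [0.001,0,0],"spin": 0},{"xyz": [0.001,0,0],"spin": 0},{"xyz": [0.001,0,0],"spin": 0},{"xyz": [0.001,0,0],"spin": 0},{"xyz": [0.001,0,0],"spin": 0},{"xyz": [0,0,0],"spin": 0}]}}

```text
time: 19.9
tool_pos: [460.9, 121.3, 20.3]
tcp_rot: [3.142, 0.0, -2.995]
contact_force: [0.5, -0.0, -3.4]
grip_width: 27.8
finger_force: 30.0
```

Request:
{"fn": "jog_arm", "kwargs": {"targets": [{"xyz": [0.001,0,0],"spin": 0},{"xyz": [0.001,0,0],"spin": 0},{"xyz": [0.001,0,0],"spin": 0},{"xyz": [0.001,0,0],"spin": 0},{"xyz": [0.001,0,0],"spin": 0},{"xyz": [0.001,0,0],"spin": 0},{"xyz": [0.001,0,0],"spin": 0},{"xyz": [0.001,0,0],"spin": 0},{"xyz": [0.001,0,0],"spin": 0},{"xyz": [0.001,0,0],"spin": 0}]}}

```text
time: 21.15
tool_pos: [460.0, 121.2, 20.3]
tcp_rot: [3.142, 0.0, -2.995]
contact_force: [1.5, 0.1, -2.8]
grip_width: 27.9
finger_force: 30.0
```

```bash
python3 f.py
```

```text
21.35 [460.08 121.16  20.34] [ 1.58  0.07 -2.7 ]
216               ..+++................
218               .++++................
220              .##+++................
222         .....+#++++................
224 ..          +##+++.................
226 .......    .###++.         .  .....
228            .###++.                 
230           +###+.             .     
232     ......+++..                .   
234    ......+++++........             
236    .++..++++.....................
```

Request:
{"fn": "jog_arm", "kwargs": {"targets": [{"xyz": [0.001,0,0],"spin": 0},{"xyz": [0.001,0,0],"spin": 0},{"xyz": [0.001,0,0],"spin": 0},{"xyz": [0.001,0,0],"spin": 0},{"xyz": [0.001,0,0],"spin": 0},{"xyz": [0.001,0,0],"spin": 0},{"xyz": [0.001,0,0],"spin": 0},{"xyz": [0.001,0,0],"spin": 0},{"xyz": [0.001,0,0],"spin": 0},{"xyz": [0.001,0,0],"spin": 0}]}}

```text
time: 22.6
tool_pos: [459.3, 121.1, 20.3]
tcp_rot: [3.142, 0.0, -2.995]
contact_force: [2.6, 0.2, -3.2]
grip_width: 27.6
finger_force: 30.0
```

Request:
{"fn": "jog_arm", "kwargs": {"targets": [{"xyz": [0.001,0,0],"spin": 0},{"xyz": [0.001,0,0],"spin": 0},{"xyz": [0.001,0,0],"spin": 0},{"xyz": [0.001,0,0],"spin": 0},{"xyz": [0.001,0,0],"spin": 0},{"xyz": [0.001,0,0],"spin": 0},{"xyz": [0.001,0,0],"spin": 0},{"xyz": [0.001,0,0],"spin": 0},{"xyz": [0.001,0,0],"spin": 0},{"xyz": [0.001,0,0],"spin": 0}]}}

```text
time: 23.85
tool_pos: [458.5, 120.9, 20.3]
tcp_rot: [3.142, 0.0, -2.995]
contact_force: [1.4, 0.7, -3.6]
grip_width: 27.7
finger_force: 30.0
```

Request:
{"fn": "jog_arm", "kwargs": {"targets": [{"xyz": [0.001,0,0],"spin": 0},{"xyz": [0.001,0,0],"spin": 0},{"xyz": [0.001,0,0],"spin": 0},{"xyz": [0.001,0,0],"spin": 0},{"xyz": [0.001,0,0],"spin": 0},{"xyz": [0.001,0,0],"spin": 0},{"xyz": [0.001,0,0],"spin": 0},{"xyz": [0.001,0,0],"spin": 0},{"xyz": [0.001,0,0],"spin": 0},{"xyz": [0.001,0,0],"spin": 0}]}}

```text
time: 25.1
tool_pos: [457.7, 120.8, 20.3]
tcp_rot: [3.142, 0.0, -2.995]
contact_force: [2.5, -0.0, -3.0]
grip_width: 27.7
finger_force: 30.0
```

Request:
{"fn": "jog_arm", "kwargs": {"targets": [{"xyz": [0.001,0,0],"spin": 0},{"xyz": [0.001,0,0],"spin": 0},{"xyz": [0.001,0,0],"spin": 0},{"xyz": [0.001,0,0],"spin": 0},{"xyz": [0.001,0,0],"spin": 0},{"xyz": [0.001,0,0],"spin": 0},{"xyz": [0.001,0,0],"spin": 0},{"xyz": [0.001,0,0],"spin": 0},{"xyz": [0.001,0,0],"spin": 0},{"xyz": [0.001,0,0],"spin": 0}]}}

```text
time: 26.35
tool_pos: [457.4, 120.7, 20.4]
tcp_rot: [3.142, 0.001, -2.995]
contact_force: [5.4, 0.5, -4.1]
grip_width: 28.1
finger_force: 30.0
```

```bash
python3 f.py
```

```text
26.55 [457.38 120.75  20.4 ] [ 5.53  0.46 -3.99]
216               .+++.................
218               ++++.................
220              +#++..................
222         .....#++++.................
224 ..          +#+++. ................
226 .......    +##++.            ......
228           .###++.            .     
230           +##+              .      
232     .....++++.                .  . 
234    .....++++..........           ..
236    .+++.+++......................
```

Request:
{"fn": "jog_arm", "kwargs": {"targets": [{"xyz": [0.001,0,0],"spin": 0},{"xyz": [0.001,0,0],"spin": 0},{"xyz": [0.001,0,0],"spin": 0},{"xyz": [0.001,0,0],"spin": 0},{"xyz": [0,0,0],"spin": 0},{"xyz": [0,0,0],"spin": 0},{"xyz": [0,0,0],"spin": 0},{"xyz": [0,0,0],"spin": 0},{"xyz": [0,0,0],"spin": 0},{"xyz": [0,0,0],"spin": 0}]}}

```text
time: 27.8
tool_pos: [457.4, 120.7, 20.5]
tcp_rot: [3.142, 0.002, -2.995]
contact_force: [5.8, 0.5, -5.3]
grip_width: 27.7
finger_force: 30.0
```

```bash
python3 f.py|head -1
```

```text
28.0 [457.38 120.73  20.46] [ 6.34  1.11 -4.71]
```

Request:
{"fn": "jog_arm", "kwargs": {"targets": [{"xyz": [0.001,0,0],"spin": 0},{"xyz": [0.001,0,0],"spin": 0},{"xyz": [0.001,0,0],"spin": 0},{"xyz": [0.001,0,0],"spin": 0},{"xyz": [0.001,0,0],"spin": 0},{"xyz": [0.001,0,0],"spin": 0},{"xyz": [0.001,0,0],"spin": 0},{"xyz": [0,0,0],"spin": 0},{"xyz": [0,0,0],"spin": 0},{"xyz": [0,0,0],"spin": 0}]}}

```text
time: 29.25
tool_pos: [457.4, 120.7, 20.6]
tcp_rot: [-3.142, 0.003, -2.996]
contact_force: [7.8, 1.0, -5.6]
grip_width: 27.6
finger_force: 30.0
```

```bash
python3 f.py|head -1
```

```text
29.45 [457.37 120.69  20.58] [ 7.65  0.89 -5.33]
```

Request:
{"fn": "jog_arm", "kwargs": {"targets": [{"xyz": [0.002,0,0],"spin": 0},{"xyz": [0.002,0,0],"spin": 0},{"xyz": [0.002,0,0],"spin": 0},{"xyz": [0.002,0,0],"spin": 0},{"xyz": [0.002,0,0],"spin": 0},{"xyz": [0.002,0,0],"spin": 0},{"xyz": [0,0,0],"spin": 0},{"xyz": [0,0,0],"spin": 0},{"xyz": [0,0,0],"spin": 0},{"xyz": [0,0,0],"spin": 0}]}}

```text
time: 30.7
tool_pos: [457.4, 120.6, 20.9]
tcp_rot: [-3.141, 0.005, -2.996]
contact_force: [9.6, 1.5, -5.0]
grip_width: 28.0
finger_force: 30.0
```

```bash
python3 f.py|head -1
```

```text
30.9 [457.36 120.62  20.84] [ 9.02  1.28 -5.27]
```

Request:
{"fn": "jog_arm", "kwargs": {"targets": [{"xyz": [0.002,0,0],"spin": 0},{"xyz": [0.002,0,0],"spin": 0},{"xyz": [0.001,0,0],"spin": 0},{"xyz": [0,0,0],"spin": 0},{"xyz": [0,0,0],"spin": 0},{"xyz": [0,0,0],"spin": 0},{"xyz": [0,0,0],"spin": 0},{"xyz": [0,0,0],"spin": 0},{"xyz": [0,0,0],"spin": 0},{"xyz": [0,0,0],"spin": 0}]}}

```text
time: 32.15
tool_pos: [457.3, 120.6, 20.9]
tcp_rot: [-3.141, 0.006, -2.996]
contact_force: [10.5, 2.2, -4.8]
grip_width: 28.0
finger_force: 30.0
```

```bash
python3 f.py|head -1
```

```text
32.35 [457.36 120.59  20.95] [10.21  1.53 -5.44]
```

Request:
{"fn": "jog_arm", "kwargs": {"targets": [{"xyz": [0,0,0],"spin": 0},{"xyz": [0,0,0],"spin": 0},{"xyz": [0,0,0],"spin": 0},{"xyz": [0,0,0],"spin": 0},{"xyz": [0,0,0],"spin": 0},{"xyz": [0,0,0],"spin": 0},{"xyz": [0,0,0],"spin": 0},{"xyz": [0,0,0],"spin": 0},{"xyz": [0,0,0],"spin": 0},{"xyz": [0,0,0],"spin": 0}]}}

```text
time: 33.6
tool_pos: [457.4, 120.6, 20.9]
tcp_rot: [-3.141, 0.006, -2.996]
contact_force: [11.1, 0.4, -5.8]
grip_width: 28.0
finger_force: 30.0
```

Request:
{"fn": "jog_arm", "kwargs": {"targets": [{"xyz": [-0.02,0,0],"spin": 0},{"xyz": [-0.02,0,0],"spin": 0},{"xyz": [-0.03,0,0],"spin": 0},{"xyz": [-0.03,0,0],"spin": 0},{"xyz": [-0.03,0,0],"spin": 0},{"xyz": [0,0,0],"spin": 0},{"xyz": [0,0,-0.1],"spin": 0},{"xyz": [0,0,-0.2],"spin": 0},{"xyz": [0,0,-0.3],"spin": 0},{"xyz": [0,0,-0.4],"spin": 0}]}}

```text
time: 34.85
tool_pos: [464.3, 121.8, 101.1]
tcp_rot: [3.141, -0.001, -2.995]
contact_force: [0.7, -0.2, -2.2]
grip_width: 27.6
finger_force: 30.0
```

```bash
python3 f.py
python3 - <<'E'
from h import *
o=bot.get_obs();print(o['tool_pos'],o['tcp_rot'],o['contact_force'])
plan(461.4,-217,100,-3.005)
s=cv2.imread('pics/last.png')
y=o['tcp_rot'][2]+np.pi;tip=o['tool_pos']+[165*np.cos(y),165*np.sin(y),-4];u,v=proj('scene',tip);print('tip px',u,v)
cv2.imwrite('pics/crop6.png',cv2.resize(s[150:270,325:485],(800,600),interpolation=cv2.INTER_CUBIC))
E
```

```text
35.05 [464.93 121.89 100.59] [ 0.77  0.37 -1.43]
216              ..#+..................
218           ...+##+..................
220 ....         +##+..................
222    ......   .###+..................
224             +##+.  ................
226            +###.             ......
228           .###+              .     
230           +##+              .      
232     .....++++.                .  . 
234    .....+++++.........           . 
236    .+++++++......................  
[464.93479963 121.88623075 100.5883121 ] [ 3.14154472e+00  1.06302084e-03 -2.99541286e+00] [ 0.21310335  0.37193237 -2.70887296]
tcp [464.9 121.9 100.6] [ 3.142e+00  1.000e-03 -2.995e+00] d [  -3.5 -338.9   -0.6] dyaw -0.01 spin/row 0.01
[0.066, -0.418, 0.001]
tip px 385.65922148456514 206.1890633437969
```

View pics/crop6.png

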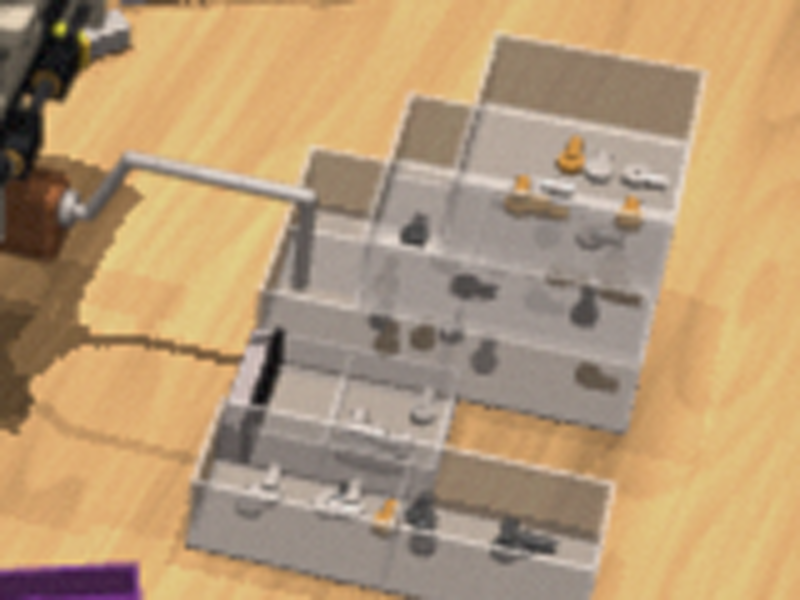

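The tray's black wall sits flush against the strip at crop (270,370), and the leg is clear above it at (303,288). Carrying the hook home.

Request:
{"fn": "jog_arm", "kwargs": {"targets": [{"xyz": [0.06,-0.4,0],"spin": 0},{"xyz": [0.08,-0.6,0],"spin": 0.1},{"xyz": [0.1,-0.65,0],"spin": 0},{"xyz": [0.1,-0.65,0],"spin": 0},{"xyz": [0.1,-0.65,0],"spin": 0},{"xyz": [0.1,-0.6,0],"spin": 0},{"xyz": [0.08,-0.4,0],"spin": 0},{"xyz": [0.04,-0.23,0],"spin": 0},{"xyz": [0,0,0.2],"spin": 0},{"xyz": [0,0,0.2],"spin": 0}]}}

```text
time: 36.3
tool_pos: [458.4, -216.0, 67.1]
tcp_rot: [3.14, -0.001, -3.005]
contact_force: [0.1, 0.4, -3.1]
grip_width: 28.2
finger_force: 30.0
```

Run:
```python
from h import *
for i in range(3): bot.capture('scene')
print(bot.get_obs()['time']);plan(461.4,-217,14.5,-3.005)
```

```text
36.45
tcp [ 458.1 -215.5   67.2] [ 3.139e+00 -2.000e-03 -3.005e+00] d [  3.3  -1.5 -52.7] dyaw -0.0 spin/row 0.0
[-0.004, -0.002, 0.066]
```

Request:
{"fn": "jog_arm", "kwargs": {"targets": [{"xyz": [-0.04,-0.02,0],"spin": 0},{"xyz": [0,0,0.15],"spin": 0},{"xyz": [0,0,0.2],"spin": 0},{"xyz": [0,0,0.15],"spin": 0},{"xyz": [0,0,0.07],"spin": 0},{"xyz": [0,0,0.03],"spin": 0},{"xyz": [0,0,0.02],"spin": 0},{"xyz": [0,0,0.01],"spin": 0},{"xyz": [0,0,0.01],"spin": 0},{"xyz": [0,0,0],"spin": 0}]}}

```text
time: 37.7
tool_pos: [462.3, -217.8, 17.2]
tcp_rot: [-3.142, 0.0, -3.005]
contact_force: [0.4, 0.0, -2.1]
grip_width: 27.9
finger_force: 30.0
```

```bash
python3 f.py|head -1
```

```text
37.9 [ 462.28 -217.75   17.15] [-0.53  0.03 -2.41]
```

Request:
{"fn": "jog_arm", "kwargs": {"targets": [{"xyz": [0.01,0.01,0.01],"spin": 0},{"xyz": [0,0,0.01],"spin": 0},{"xyz": [0,0,0.005],"spin": 0},{"xyz": [0,0,0.005],"spin": 0},{"xyz": [0,0,0.005],"spin": 0},{"xyz": [0,0,0],"spin": 0},{"xyz": [0,0,0],"spin": 0},{"xyz": [0,0,0],"spin": 0},{"xyz": [0,0,0],"spin": 0},{"xyz": [0,0,0],"spin": 0}]}}

```text
time: 39.15
tool_pos: [461.4, -217.0, 14.3]
tcp_rot: [3.142, 0.0, -3.005]
contact_force: [-0.0, 0.1, -3.5]
grip_width: 27.4
finger_force: 30.0
```

```bash
python3 f.py|head -1
```

```text
39.35 [ 461.38 -217.03   14.31] [-0.18 -0.01 -2.35]
```

Request:
{"fn": "jog_arm", "kwargs": {"targets": [{"xyz": [0,0,0.002],"spin": 0},{"xyz": [0,0,0.002],"spin": 0},{"xyz": [0,0,0.002],"spin": 0},{"xyz": [0,0,0.002],"spin": 0},{"xyz": [0,0,0.001],"spin": 0},{"xyz": [0,0,0],"spin": 0},{"xyz": [0,0,0],"spin": 0},{"xyz": [0,0,0],"spin": 0},{"xyz": [0,0,0],"spin": 0},{"xyz": [0,0,0],"spin": 0}]}}

```text
time: 40.6
tool_pos: [461.3, -217.1, 14.0]
tcp_rot: [-3.141, 0.0, -3.005]
contact_force: [-2.9, 1.0, 5.7]
grip_width: 27.7
finger_force: 30.0
```

```bash
python3 f.py|head -1
```

```text
40.8 [ 461.3  -217.09   14.04] [-3.02  0.65  5.98]
```

Request:
{"fn": "jog_arm", "kwargs": {"gripper": 100, "targets": [{"xyz": [0,0,-0.003],"spin": 0},{"xyz": [0,0,0],"spin": 0},{"xyz": [0,0,0],"spin": 0},{"xyz": [0,0,0],"spin": 0},{"xyz": [0,0,0],"spin": 0},{"xyz": [0,0,0],"spin": 0},{"xyz": [0,0,0],"spin": 0},{"xyz": [0,0,0],"spin": 0},{"xyz": [0,0,0],"spin": 0},{"xyz": [0,0,0],"spin": 0}]}}

```text
time: 42.05
tool_pos: [461.4, -217.1, 13.8]
tcp_rot: [3.142, 0.0, -3.005]
contact_force: [-0.5, -0.3, -0.0]
grip_width: 91.8
finger_force: 0.0
```

Request:
{"fn": "jog_arm", "kwargs": {"targets": [{"xyz": [0,0,-0.1],"spin": 0},{"xyz": [0,0,-0.2],"spin": 0},{"xyz": [0,0,-0.4],"spin": 0},{"xyz": [0,0,-0.5],"spin": 0},{"xyz": [0,0,-0.5],"spin": 0},{"xyz": [0,0,-0.4],"spin": 0},{"xyz": [0.3,0,-0.3],"spin": 0},{"xyz": [0.3,0,0],"spin": 0},{"xyz": [0,0,0],"spin": 0},{"xyz": [0,0,0],"spin": 0}]}}

```text
time: 43.3
tool_pos: [414.2, -223.6, 206.0]
tcp_rot: [-3.141, 0.001, -3.006]
contact_force: [0.8, -1.0, 0.0]
grip_width: 91.9
finger_force: 0.0
```

```bash
python3 f.py|head -1;python3 - <<'E'
from h import *
cv2.imwrite('pics/end.png',bot.capture('scene'))
E
```

```text
43.5 [ 414.23 -223.44  205.53] [-0.25  0.25  0.64]
```

View pics/end.png

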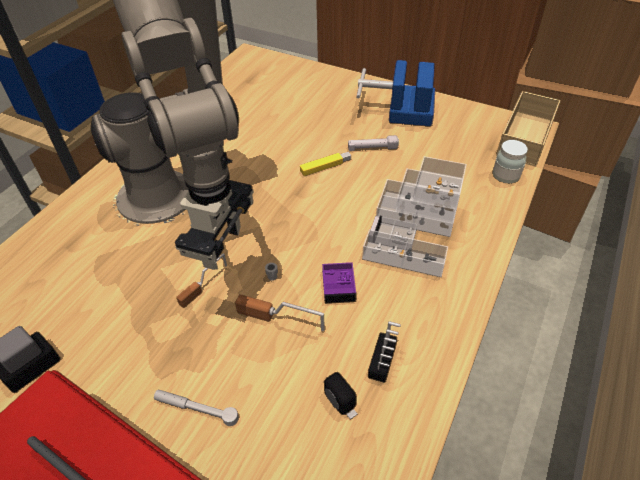

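The hook stands where it started, with its handle at (254,308) and tip at (323,325). The tray is at the stop at (377,228), and the other things have not moved. Handing in.

```bash
python3 -c "
from plant import bot
print(bot.close_job())"
```

```text
the job is handed in; nothing more can be done
None
```

I dragged the tray snug against the stop and seated it at about 10 N for over a second (highest reading about 11 N), then stood the hook back where it was and let go; the job was handed in at about 43.5 s with the other things undisturbed.

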